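# Put the potter's scraper home in the leaning tool rack

## Task

The wide steel scraper has dried in its little stand: draw it up out of the stand and slide it, blade first, all the way down into the empty slot of the leaning wooden rack that is long enough for its blade. Guide it in rather than letting it drop, let go, and leave the rack's other tool and the pottery around undisturbed.

Things in the scene. Friction and masses are not known exactly. Their poses are not given: they have to be found in the camera images.
- scraper: Wide scraper: steel blade 60 wide, 3 thick, 70 mm long; in line with it a wooden handle 80 long, 24 wide, 16 mm thick. About 0.14 kg. Origin: middle of the blade's free edge; z along the tool to the handle's end (handle from 70 to 150 mm), y along the width, x through the thickness. Both faces are alike. Starts upright, blade down, loose in the stand's slot, y along that slot.
- stand: Drying stand, fixed: white dish 100 x 120 mm, rim 14 mm high, and on it a terracotta block 46 x 90 mm, its top 52 mm above the table. A slot 6 x 68 mm goes down in it to 8 mm above the table; the scraper stands there, its handle from 78 to 158 mm above the table. Origin: centre of the underside; z up, y along the slot.
- long_slot: Slot to fill, in the rack's block with the longest slot, fixed: 65 long, 6 wide, 53 mm deep; bevelled lips rise 6 mm more and flare to 17 mm. Origin: centre of the slot's floor, 30 mm above the table. z points out along its depth, leaning 30 degrees from vertical to the rack's front (robot side); y along its length, x across. Scraper home: origins meet, z axes agree.
- rack: Dark base board of the leaning rack, fixed, 150 x 300 x 12 mm, origin at the centre of its underside. On it three wooden blocks 84 mm wide, side by side along y, 90 mm apart, in any order: one with the long slot, one with an empty short slot (39 mm long), one with a short slot taken by the narrow scraper. All lean alike.
- knife: Narrow scraper resting in its short slot of the rack: blade 34 mm wide, handle 18 x 16 mm, 130 mm over all, shaped otherwise like the wide one and leaning as the slots do. Origin: middle of the blade's free edge. To be left alone.
- cylinder: Terracotta-coloured pot body, a plain cylinder 84 mm across and 85 mm high, standing on a steel banding wheel (turntable, 180 mm across, top 62 mm above the table, fixed). Origin at its underside. To be left alone.
- cup: Terracotta cup, 76 mm across, 85 mm high, on the table. Origin at its underside. To be left alone.
- jar: White jar with a cork lid, 64 mm across, 85 mm high, on the table. Origin at its underside. To be left alone.
Not all that is in view belongs to the job. Leave any yellow look-alike of the scraper alone.

How it is judged:
By the outcome, as a careful person would: the job done as asked, in the order asked, and still so for the second after the job is handed in, with the robot touching nothing.
It also fails if it takes over 43 s, if anything falls off the work surface, if the arm or the gripper's body presses on something with over 40 N, if the wrist force passes 120 N, or if a joint passes its speed limit or range.

## Robot

A 6-joint arm with a two-finger parallel gripper is mounted at the origin on the work surface. World frame = base frame: x ahead of the robot, y to its left, z up, the work surface at z = 0. Lengths are in m, angles in rad, forces in N, time in s.
With the tool pointing down it reaches from about 0.425 to 0.95 m from the base axis. Payload 3.5 kg.
Tool frame: the origin (TCP) lies midway between the tips of the shut fingers; the grasp point (between the pads) lies 19 mm behind it; z points along the fingers, y is the line along which they close (so a half turn about z gives the same grasp; the last joint's range is limited). The gripper opens to 85 mm and grips with 20 to 120 N. Pads are 22 mm wide; open, the fingers measure 114 mm over their backs; the gripper's body (76 mm by 85 mm) begins 54 mm behind the grasp point. The pads swing forward as they close: fully open they stand 13 mm farther back than shut.
Start: joints at [-1.408, 0.286, 1.577, -0, 1.279, -0.15], TCP at [0.208, -0.642, 0.231] pointing down, gripper open.
Joint ranges: [-2.77, 2.77], [-0.9, 2.22], [0.21, 2.48], [-1.53, 4.67], [0.24, 2.81], [-2.84, 2.84]. Speed limits (rad/s): [2.79, 2.79, 3.14, 3.14, 3.14, 3.14].

## Interface

Orientations are given as a unit quaternion [x, y, z, w].
In Python, from plant import get_state, read_camera, ctrl gives the robot as it stands.
- The arm moves only by the shell command python3 -m crank 'ROWS' [FORCE]. ROWS is JSON, a list of rows, each a list of 3 entries, a list of its own where there are three numbers: the shift along the tool's x, y, z in mm, then the turn about the tool's z in degrees, then the closure in counts, from 0 (fully open) to 255 (shut). In form: [[[tx, ty, tz], yaw, claw], ...]. A call has 1 to 10 rows; each row is the pose to reach, as a shift and turn from the pose commanded when the call began, along the tool's axes at that moment; what a row does not reach only later rows make up. A row lasts 1/10 s, in which the tool goes at most 50 mm and 8.59 degrees, less where a joint would pass 70% of its speed; a pose out of reach is approached as far as the arm can. A call with a gripper value outside its range is refused whole. The fingers move at their own pace and stop on an object; FORCE is the grip in N (left out, the last holds). Time passes only in rows, so rows that repeat a pose let the fingers close. It gives the time, the measured TCP pose, the force, the opening and the grip force at its end, in the units of the state.
- get_state(): the state, without advancing time (a new reading comes with each control period).
- read_camera(name): name is "scene" or "top" or "wrist"; returns a dict with "frame" (480x640x3 uint8, blue, green, red), "range_z" (480x640 float32, m along the optical axis (not along the pixel's ray), 0 where there is no reading), "vfov" (degrees; the focal length in pixels is half the picture's height over the tangent of half this angle, whatever the lens; pixels are square), "cx", "cy" (the principal point, pixels), "origin" and "orientation" of the camera in the world. Camera axes: x right, y down, z forward; pixel columns grow to the right and rows downward; lengths in m; the calibration is good to about 2 mm. A picture is of the moment at which its call begins.
- ctrl.sign_off(): hands the job in; it is judged then, once.
The state is a dict: "time": time; "qpos": joint angles; "dq": joint speeds; "joint_efforts": joint torques, N m; "eef_pos": TCP position; "tcp_rot": TCP orientation; "contact_force": force on the tool from outside, world axes, zero at the start; "wrist_torque": the same for the moment, N m; "opening": opening from 0.0 (shut) to 1.0 (fully open); "finger_force": force on a finger pad.
Only numpy, scipy, OpenCV 4.12 (cv2) and the standard library are available. Lean on these libraries where they do the work, as an engineer would, in place of code of your own. Each camera call takes 0.05 s, during which the arm holds its last target. There are 200 camera calls.

## Working session

There is one attempt and no reset: what is moved stays moved. The work goes in short steps, Python scripts to look and compute and a shell command to move; the robot and the scene stay as the last step left them, time stands still between calls to the robot, and variables do not carry over. Pictures are saved under pics/ and viewed, at most 10 in all, crops included, and the job is handed in when it is done.

```bash
ls; mkdir -p pics; cat > h.py <<'E'
import numpy as np, cv2, json
from plant import get_state, read_camera, ctrl
from scipy.spatial.transform import Rotation as R
def snap(name):
    c=read_camera(name); np.savez('pics/'+name+'.npz',**{k:np.array(v) for k,v in c.items()}); return c
def load(name):
    d=np.load('pics/'+name+'.npz'); return {k:d[k] for k in d.files}
def cloud(c):
    f=240/np.tan(np.radians(float(c['vfov']))/2)
    v,u=np.mgrid[0:480,0:640]; z=c['range_z']
    P=np.stack([(u-c['cx'])/f*z,(v-c['cy'])/f*z,z],-1)
    return P@R.from_quat(c['orientation']).as_matrix().T+c['origin']
def proj(c,p):
    f=240/np.tan(np.radians(float(c['vfov']))/2)
    q=(np.atleast_2d(p)-c['origin'])@R.from_quat(c['orientation']).as_matrix()
    return np.c_[q[:,0]/q[:,2]*f+c['cx'],q[:,1]/q[:,2]*f+c['cy']]
E
python3 - <<'E'
from h import *
s=get_state(); print(s)
a=snap('scene');b=snap('top')
for c in (a,b): print(c['vfov'],c['cx'],c['cy'],c['origin'],c['orientation'])
cv2.imwrite('pics/scene1.png',a['frame']); cv2.imwrite('pics/top1.png',b['frame'])
E
```

```text
pics
{'time': 0.0, 'qpos': array([-1.40797186e+00,  2.87209145e-01,  1.57817927e+00,  3.43896600e-05,
        1.27861131e+00, -1.49981725e-01]), 'dq': array([-0.00014236, -0.00044579, -0.00033015, -0.00019265, -0.00123589,
        0.00110881]), 'joint_efforts': array([-1.70406012e-03, -4.05988204e+01, -2.92626840e+01, -1.69012660e-04,
        5.81251545e-03,  1.64331865e-06]), 'eef_pos': array([ 0.20765726, -0.64157076,  0.22991697]), 'tcp_rot': array([ 9.87794007e-01,  1.55761199e-01,  8.73146483e-06, -1.20361379e-03]), 'contact_force': array([ 0.31113907,  0.95782272, -0.30746073]), 'wrist_torque': array([-0.00599429,  0.07248622, -0.0140574 ]), 'finger_force': 0.0, 'opening': 0.9947613936093712}
57.88622893255192 318.84022041207066 233.9745673291853 [ 1.21955076 -0.31327638  0.75503704] [ 0.77598834  0.49449909 -0.21285833 -0.32863974]
43.739384498855685 321.7373361691942 241.0757619402517 [ 0.4634473  -0.02105442  1.59026825] [-0.696759    0.71664294 -0.0219948   0.02158753]
```

View pics/scene1.png

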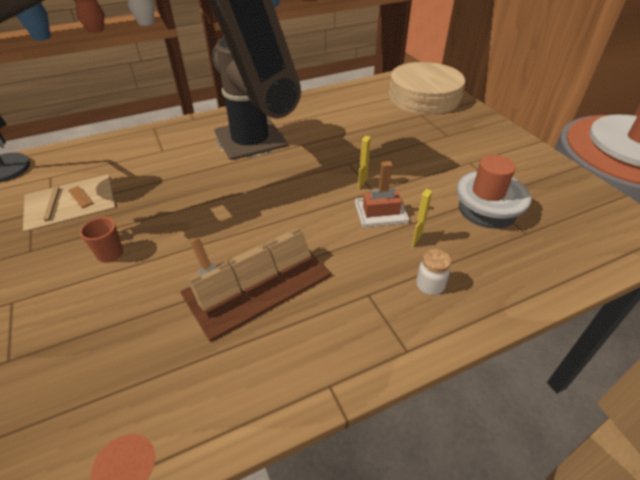

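View pics/top1.png

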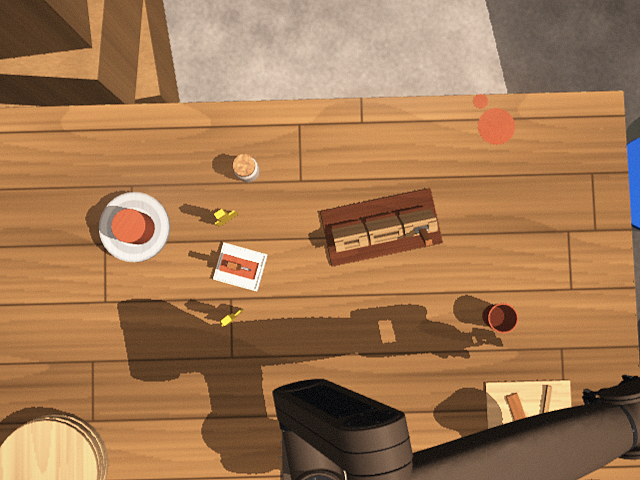

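The top view shows the white stand with the scraper at about (240,266) and the rack at (380,228), with its narrow scraper at about (422,232). The banding wheel is at (133,228), the jar at (245,167) and the cup at (500,318).

Things that could be taken for the scraper:
- Yellow look-alikes at top (224,215) and (231,317), in the scene view at (422,218) and (365,160).
- Narrow scraper in the rack at (422,232).
- Board tools at (515,405) and (545,400).

I choose the wooden-handled tool in the white dish: top (238,266), scene (384,180).

```bash
python3 - <<'E'
from h import *
b=load('top');a=load('scene')
A=cv2.resize(b['frame'][225:305,195:285],None,fx=4.4,fy=4.4,interpolation=cv2.INTER_CUBIC)
B=cv2.resize(b['frame'][180:275,310:450],None,fx=5.7,fy=5.7,interpolation=cv2.INTER_CUBIC)[:, :]
B=cv2.resize(B,(518,352)); A=cv2.resize(A,(282,251)); A=cv2.copyMakeBorder(A,0,101,0,0,cv2.BORDER_CONSTANT)
C=cv2.resize(a['frame'][225:340,170:340],None,fx=2.1,fy=2.1); D=cv2.resize(a['frame'][125:240,345:445],None,fx=2.1,fy=2.1)
w=np.hstack([C,D]); w=cv2.copyMakeBorder(w,0,0,0,max(0,800-w.shape[1]),cv2.BORDER_CONSTANT)[:, :800]
cv2.imwrite('pics/crop1.png',np.vstack([np.hstack([A,B]),w]))
for n,c in (('top',b),('scene',a)):
    P=cloud(c); F=c['frame'].astype(int); hsv=cv2.cvtColor(c['frame'],cv2.COLOR_BGR2HSV)
    tab=(abs(P[...,2])<.03)&(P[...,0]>.3)&(P[...,0]<1)&(abs(P[...,1])<.5)
    z=P[tab]; print(n,'table fit',np.percentile(z[:,2],[5,50,95]), np.linalg.lstsq(np.c_[z[:,:2],np.ones(len(z))],z[:,2],rcond=None)[0])
    reg={'top':[(200,240,285,295),(310,180,450,275)],'scene':[(350,160,412,228),(175,225,335,340)]}[n]
    x0,y0,x1,y1=reg[0]; m=np.zeros(F.shape[:2],bool); m[y0:y1,x0:x1]=1
    dish=m&(hsv[...,1]<60)&(hsv[...,2]>140)&(P[...,2]<.03)
    terra=m&(P[...,2]>.04)&(P[...,2]<.06)
    handle=m&(P[...,2]>.085)
    for k,q in (('dish',dish),('terra',terra),('handle',handle)):
        p=P[q]; 
        if len(p)<5: print(k,len(p)); continue
        r=cv2.minAreaRect((p[:,:2]*1000).astype(np.float32)); print(k,len(p),p.mean(0).round(4),p[:,2].max().round(3),np.round(r[0]),np.round(r[1]),round(r[2],1))
    x0,y0,x1,y1=reg[1]; m[:]=0; m[y0:y1,x0:x1]=1
    board=m&(P[...,2]>.006)&(P[...,2]<.018)
    p=P[board]; r=cv2.minAreaRect((p[:,:2]*1000).astype(np.float32)); print('board',len(p),np.round(r[0]),np.round(r[1]),round(r[2],1))
    p=P[m&(P[...,2]>.115)]; print('knifetop',len(p),p.mean(0) if len(p) else '',p[:,2].max() if len(p) else '')
E
```

```text
top table fit [-0.00575887  0.00045626  0.00926987] [-0.0011725  -0.00144077  0.00158661]
dish 1076 [0.4997 0.1922 0.0093] 0.024 [500. 195.] [121. 101.] 73.1
terra 508 [0.4985 0.1929 0.0518] 0.06 [499. 194.] [90. 46.] 73.0
handle 108 [0.494  0.1661 0.3211] 1.59 [478.  94.] [231.  17.] 78.4
board 3630 [ 595. -177.] [368. 251.] 88.4
knifetop 151 [ 0.52321039 -0.19678379  0.59578329] 1.5902682477780021
scene table fit [-2.68018230e-03  1.81059603e-05  9.74861450e-03] [-0.00536371 -0.00111304  0.00410682]
dish 533 [0.522  0.1753 0.0092] 0.023 [504. 196.] [132. 103.] 69.3
terra 500 [0.4945 0.1905 0.0504] 0.06 [439. 212.] [ 91. 179.] 73.6
handle 318 [0.5387 0.1655 0.1577] 0.755 [815. -25.] [ 71. 990.] 58.6
board 3356 [ 598. -181.] [151. 301.] 9.7
knifetop 245 [ 0.74843182 -0.29031873  0.31106921] 0.7550370374932455
```

View pics/crop1.png

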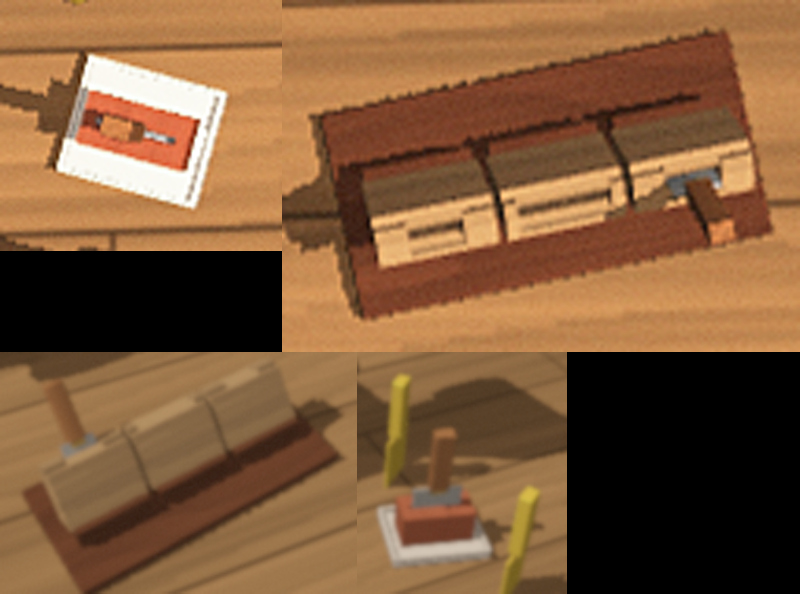

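The crop settles both choices. The stand holds the wooden-handled steel scraper, with the yellow decoys clear of it. In the rack, the middle block has the long empty slot at about top (380,228), the left block has the short empty one, and the right block holds the narrow scraper.

The tool can't be tilted by the commands. So I'll grip across the handle's width and pivot the scraper in the grip, using the stand's slot mouth as a fulcrum.

```bash
cat >> h.py <<'E'
def go(p,yang=None):
    """print tool-frame shift (mm) and turn about tool z (deg) to TCP p with tool y at world angle yang (mod 180)"""
    s=get_state(); M=R.from_quat(s['tcp_rot']).as_matrix()
    t=M.T@(np.array(p)-s['eef_pos'])*1000; cur=np.degrees(np.arctan2(M[1,1],M[0,1]))
    d=0 if yang is None else -((yang-cur+90)%180-90)
    print('shift',t.round(1),'turn',round(d,1),'| y ang',round(cur,1),'tcp',s['eef_pos'].round(4),'F',s['contact_force'].round(1),'open',round(s['opening'],3),'t',round(s['time'],2))
E
python3 - <<'E'
from h import *
for n in ('top','scene'):
    c=load(n); P=cloud(c); ok=(c['range_z']>0)
    D=np.hypot(P[...,0]-.495,P[...,1]-.193)
    q=ok&(P[...,2]>.085)&(P[...,2]<.18)&(D<.05); p=P[q]; print(n,'handle',len(p),p.mean(0).round(4),p[:,2].max(),cv2.minAreaRect((p[:,:2]*1000).astype(np.float32)))
    q=ok&(P[...,2]>.15)&(P[...,2]<.17)&(D<.05); print(' topface',q.sum(),P[q].mean(0).round(4))
    q=ok&(P[...,2]>.095)&(np.hypot(P[...,0]-.6,P[...,1]+.18)<.13)&(P[...,2]<.2);print(' rack high',q.sum(),P[q].mean(0).round(4))
go([.45,-.35,.26]); go([.5,.193,.26],73)
E
```

```text
top handle 95 [0.4982 0.1917 0.1475] 0.16502902669062203 ((498.98968505859375, 194.91900634765625), (24.853519439697266, 15.77623176574707), 73.0934829711914)
 topface 69 [0.4989 0.1943 0.1577]
 rack high 141 [ 0.5563 -0.2772  0.1248]
scene handle 298 [0.5043 0.1907 0.1266] 0.16055305165791534 ((500.3023376464844, 193.21591186523438), (25.146221160888672, 19.873859405517578), 75.35671997070312)
 topface 64 [0.5022 0.1923 0.156 ]
 rack high 288 [ 0.5626 -0.2799  0.1202]
shift [ 320.4 -203.   -29.4] turn 0 | y ang -72.1 tcp [ 0.2076 -0.6417  0.2301] F [-0.9  0.6  0. ] open 0.996 t 0.1
shift [ 535.  -704.3  -28.3] turn 34.9 | y ang -72.1 tcp [ 0.2076 -0.6417  0.2301] F [-0.9  0.6  0. ] open 0.996 t 0.1
```

```bash
python3 -m crank '[[[107,-68,-30],0,0],[[213,-135,-30],0,0],[[320,-203,-30],0,0],[[320,-203,-30],0,0],[[320,-203,-30],0,0],[[320,-203,-30],0,0],[[350,-280,-30],0,0],[[350,-280,-30],0,0],[[350,-280,-30],0,0],[[350,-280,-30],0,0]]'; python3 -c "
from h import *
go([.5,.194,.27],73)"
```

```text
time: 1.1
eef_pos: [0.4557, -0.2635, 0.2611]
tcp_rot: [0.987, 0.159, 0.0, -0.001]
contact_force: [0.0, -0.5, 0.4]
opening: 0.996
finger_force: 0.0
shift [ 185.3 -420.6   -8.1] turn 35.3 | y ang -71.7 tcp [ 0.4557 -0.2635  0.2611] F [ 0.  -0.5  0.4] open 0.996 t 1.1
```

```bash
python3 -m crank '[[[20,-42,-8],7,0],[[40,-84,-8],14,0],[[60,-127,-8],21,0],[[80,-169,-8],28,0],[[100,-211,-8],35,0],[[120,-253,-8],35,0],[[150,-330,-8],35,0],[[185,-421,-8],35,0],[[185,-421,-8],35,0],[[185,-421,-8],35,0]]';python3 -m crank '[[[0,0,0],0,0],[[0,0,0],0,0]]'; python3 - <<'E'
from h import *
go([.5,.194,.27],73)
c=snap('wrist'); cv2.imwrite('pics/wrist1.png',c['frame']); print(c['origin'],c['vfov'])
E
```

```text
time: 2.1
eef_pos: [0.5009, 0.1918, 0.2689]
tcp_rot: [0.989, -0.148, -0.0, -0.0]
contact_force: [0.9, 0.8, 0.2]
opening: 0.996
finger_force: 0.0
time: 2.3
eef_pos: [0.5011, 0.1891, 0.2687]
tcp_rot: [0.989, -0.148, -0.0, 0.001]
contact_force: [-0.2, -0.7, -1.1]
opening: 0.999
finger_force: 0.0
shift [-2.4 -4.3 -1.3] turn -0.0 | y ang -107.0 tcp [0.5011 0.1891 0.2687] F [-0.2 -0.7 -1.1] open 0.999 t 2.3
[0.57473003 0.16798202 0.41252522] 64.13748108372248
```

View pics/wrist1.png

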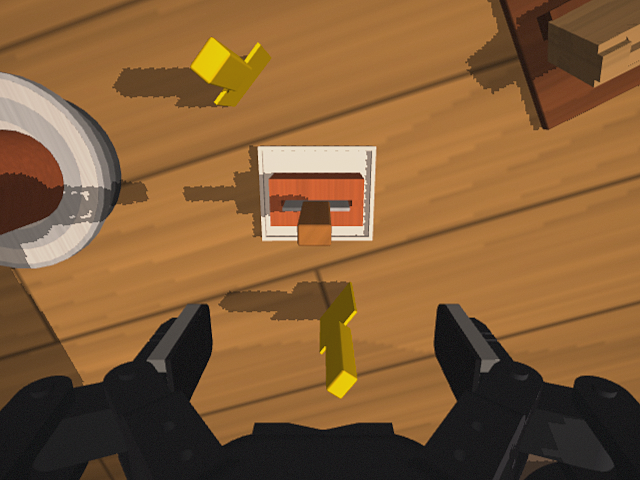

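The wrist view shows the handle end at (314,238) and the blade in its slot around (315,205), squared up with the fingers. The yellow decoys are at (230,70) and (340,340). Next I'll measure the handle from this close view.

```bash
python3 - <<'E'
from h import *
c=load('wrist'); P=cloud(c); ok=c['range_z']>0; D=np.hypot(P[...,0]-.5,P[...,1]-.193)
for lo,hi in((.155,.166),(.046,.056),(.08,.15)):
    q=ok&(P[...,2]>lo)&(P[...,2]<hi)&(D<.06); p=P[q]; r=cv2.minAreaRect((p[:,:2]*1000).astype(np.float32)); print(lo,q.sum(),p.mean(0).round(4),np.round(r[0],1),np.round(r[1],1),round(r[2],1))
v,u=np.mgrid[0:480,0:640]
hsv=cv2.cvtColor(c['frame'],cv2.COLOR_BGR2HSV); y=ok&(hsv[...,0]>22)&(hsv[...,0]<33)&(hsv[...,1]>200)
for m in(y&(v<150),y&(v>250)): p=P[m]; print('yellow',p.min(0).round(3),p.max(0).round(3))
q=ok&(P[...,2]>.155)&(P[...,2]<.166)&(D<.06); h=P[q][:,:2]; h=(h.min(0)+h.max(0))/2
go([h[0],h[1],.103],73)
E
```

```text
0.155 773 [0.5026 0.1966 0.1588] [502.2 196.8] [23.1 16.1] 72.9
0.046 3387 [0.5058 0.1954 0.0529] [502.2 196.8] [90.  46.5] 72.8
0.08 611 [0.5093 0.1942 0.1185] [506. 197.] [56.8  9.4] 72.9
yellow [ 0.611  0.2   -0.   ] [0.658 0.278 0.153]
yellow [ 0.237  0.19  -0.   ] [0.392 0.26  0.153]
shift [ -1.4  -8.3 165.8] turn -0.1 | y ang -107.1 tcp [0.5012 0.1885 0.2688] F [-0.2  0.2  0.1] open 1.006 t 2.35
```

```bash
python3 -m crank '[[[-2,-7,30],0,0],[[-2,-7,65],0,0],[[-2,-7,100],0,0],[[-2,-7,135],0,0],[[-2,-7,160],0,0],[[-2,-7,170],0,0],[[-2,-7,170],0,0],[[-2,-7,170],0,100],[[-2,-7,170],0,130],[[-2,-7,170],0,150]]' 25;python3 -m crank '[[[0,0,0],0,180],[[0,0,0],0,200],[[0,0,0],0,220],[[0,0,0],0,220]]'; python3 - <<'E'
from h import *
go([.501,.1955,.099],73); print(get_state()['finger_force'])
c=snap('wrist'); cv2.imwrite('pics/wrist2.png',c['frame'])
E
```

```text
time: 3.35
eef_pos: [0.5024, 0.1968, 0.1011]
tcp_rot: [0.989, -0.149, 0.002, -0.001]
contact_force: [-0.1, -0.3, -0.4]
opening: 0.514
finger_force: 0.0
time: 3.75
eef_pos: [0.5018, 0.1968, 0.1002]
tcp_rot: [0.989, -0.148, 0.001, -0.0]
contact_force: [-0.3, -0.5, 4.1]
opening: 0.277
finger_force: 32.0
shift [-0.4  1.5  1.2] turn -0.1 | y ang -107.1 tcp [0.5018 0.1968 0.1002] F [-0.3 -0.5  4.1] open 0.277 t 3.75
31.981641054153442
```

View pics/wrist2.png

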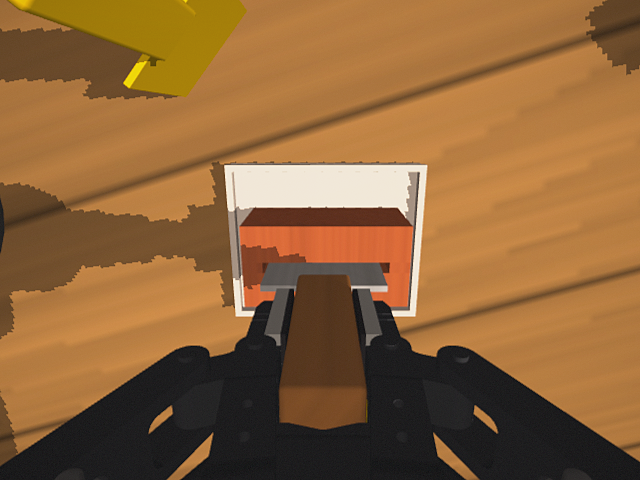

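The handle is gripped between the pads at (322,350), with the blade still in the slot. I'll draw it up until only about 5 mm of blade is left in the slot.

```bash
python3 -m crank '[[[0,0,0],0,230],[[0,0,-3],0,230],[[0,0,-8],0,230],[[0,0,-16],0,230],[[0,0,-24],0,230],[[0,0,-32],0,230],[[0,0,-39],0,230],[[0,0,-39],0,230],[[0,0,-39],0,230]]' 60; python3 - <<'E'
from h import *
go([.501,.1955,.139],73)
c=snap('wrist'); a=snap('scene')
w=np.hstack([c['frame'][120:480,120:520],cv2.resize(a['frame'][110:240,330:450],None,fx=2.77,fy=2.77)[:360]])
cv2.imwrite('pics/lift.png',w)
E
```

```text
time: 4.7
eef_pos: [0.5012, 0.1967, 0.1386]
tcp_rot: [0.989, -0.148, 0.0, -0.0]
contact_force: [-0.1, -0.0, -0.6]
opening: 0.27
finger_force: 58.7
shift [ 0.1  1.2 -0.4] turn -0.1 | y ang -107.1 tcp [0.5012 0.1967 0.1386] F [-0.1 -0.  -0.6] open 0.27 t 4.7
```

View pics/lift.png

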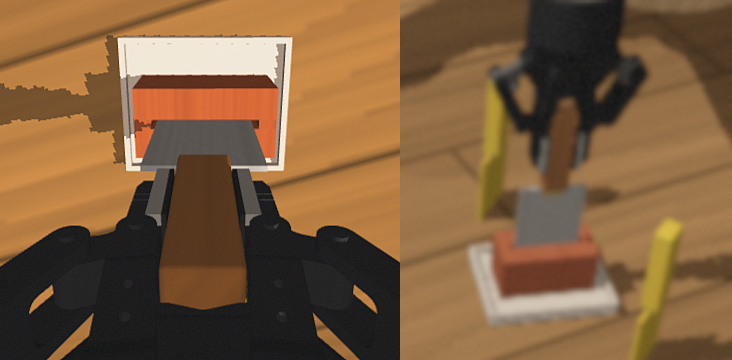

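The scraper came up with the gripper, and the blade is nearly out of the slot (left panel, about (205,125)). Now I'll pivot it with a light grip.

```bash
python3 -m crank '[[[0,0,0],0,230],[[0,0,0],0,230],[[-7,0,0],0,230],[[-14,0,1],0,230],[[-21,0,2],0,230],[[-28,0,3.5],0,230],[[-35,0,5.5],0,230],[[-42,0,8],0,230],[[-42,0,8],0,230]]' 20; python3 - <<'E'
from h import *
go([.501,.1955,.139],73); print(get_state()['finger_force'])
c=snap('wrist'); a=snap('scene')
w=np.hstack([c['frame'][120:480,120:520],cv2.resize(a['frame'][110:240,330:450],None,fx=2.77,fy=2.77)[:360]])
cv2.imwrite('pics/tilt.png',w)
E
```

```text
time: 5.7
eef_pos: [0.4618, 0.2091, 0.1315]
tcp_rot: [0.989, -0.148, 0.002, -0.0]
contact_force: [3.8, -1.7, 0.9]
opening: 0.273
finger_force: 59.3
shift [41.4  1.5 -7.3] turn -0.0 | y ang -107.0 tcp [0.4618 0.2091 0.1315] F [ 3.8 -1.7  0.9] open 0.273 t 5.7
59.34992015361786
```

View pics/tilt.png

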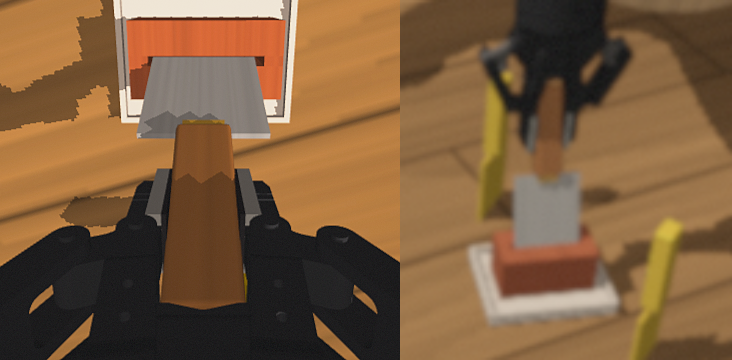

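The scraper pivots as planned: about 22° now, blade tip still in the slot, side force only 4 N. I'll carry on to about 30°.

```bash
python3 -m crank '[[[-5,0,2],0,230],[[-10,0,4],0,230],[[-15,0,6.5],0,230],[[-15,0,6.5],0,230],[[-15,0,6.5],0,230]]'; cat >> h.py <<'E'
def tilt(c,w=.09):
    """scraper front faces in wrist cloud, in TCP frame (mm): blade by grey colour, handle by brown"""
    s=get_state(); M=R.from_quat(s['tcp_rot']).as_matrix(); P=(cloud(c)-s['eef_pos'])@M*1000
    hsv=cv2.cvtColor(c['frame'],cv2.COLOR_BGR2HSV)
    m=(c['range_z']>0)&(abs(P[...,1])<32)&(P[...,2]>22)&(P[...,2]<110)&(P[...,0]>-20)&(P[...,0]<90)&(hsv[...,1]<50)
    k,l,st,_=cv2.connectedComponentsWithStats(m.astype(np.uint8)); i=1+np.argmax(st[1:,4]); p=P[l==i]
    for _ in range(4):
        f=np.polyfit(p[:,2],p[:,0],1); r=p[:,0]-np.polyval(f,p[:,2]); p=p[abs(r)<max(1.5,2*r.std())]
    print('blade n',len(p),'tilt',np.degrees(np.arctan(f[0])).round(1),'x at z0',f[1].round(1),'zmin/max',np.percentile(p[:,2],[1,99]).round(1),'y range',np.percentile(p[:,1],[1,99]).round(1)); return p
E
python3 - <<'E'
from h import *
c=snap('wrist'); tilt(c); go([.501,.1955,.139],73); cv2.imwrite('pics/w4.png',c['frame'])
E
```

```text
time: 6.3
eef_pos: [0.4461, 0.2138, 0.1236]
tcp_rot: [0.989, -0.149, -0.001, -0.0]
contact_force: [3.4, 0.1, 2.9]
opening: 0.274
finger_force: 59.3
blade n 9255 tilt 30.2 x at z0 17.7 zmin/max [22.4 73. ] y range [-30.7  27.9]
shift [ 57.8   1.4 -15.5] turn -0.1 | y ang -107.1 tcp [0.4462 0.2138 0.1236] F [ 2.6 -0.4  1.5] open 0.275 t 6.35
```

The scraper is at 30.2°. I'll tighten the grip, lift clear, and work out where to hover over the rack.

```bash
python3 -m crank '[[[0,0,0],0,255],[[0,0,0],0,255],[[-8,0,-14],0,255],[[-16,0,-28],0,255],[[-16,0,-70],0,255],[[-16,0,-110],0,255],[[-16,0,-150],0,255],[[-16,0,-150],0,255],[[-16,0,-150],0,255]]' 100; python3 - <<'E'
from h import *
c=snap('wrist'); p=tilt(c)
t=p[p[:,2]>np.percentile(p[:,2],97)]; print('tip',t.mean(0))
b=load('top'); f=240/np.tan(np.radians(float(b['vfov']))/2)
r=R.from_quat(b['orientation']).apply([(386.5-b['cx'])/f,(234.8-b['cy'])/f,1]); e=b['origin']+r*(.078-b['origin'][2])/r[2]; print('slot mouth',e)
a=np.radians(9.7); u=np.array([-.5*np.cos(a),-.5*np.sin(a),.866])
tip=e+u*.05; X=np.array([np.cos(a),np.sin(a),0]); Y=np.array([np.sin(a),-np.cos(a),0])  # tool axes at rack
tcp=tip-X*.057-Y*-.001+np.array([0,0,.076]); print('hover',tcp); go(tcp,99.7)
E
```

```text
time: 7.25
eef_pos: [0.4303, 0.2182, 0.2732]
tcp_rot: [0.989, -0.148, -0.002, 0.0]
contact_force: [-0.6, -0.2, -0.7]
opening: 0.264
finger_force: 98.0
blade n 8912 tilt 30.0 x at z0 18.9 zmin/max [22.4 72.4] y range [-31.   27.4]
tip [60.40150587 -2.09042314 72.10022142]
slot mouth [ 0.5680827  -0.18783112  0.078     ]
hover [ 0.4874235  -0.20263296  0.1973    ]
shift [179.1 384.9  74.3] turn -26.8 | y ang -107.1 tcp [0.4297 0.2179 0.2716] F [-0.6  0.6 -0.8] open 0.266 t 7.3
```

```bash
python3 -m crank '[[[22,40,0],-5,255],[[45,90,0],-11,255],[[70,140,0],-17,255],[[95,190,0],-22,255],[[115,240,0],-27,255],[[140,290,0],-27,255],[[160,340,0],-27,255],[[179,385,0],-27,255],[[179,385,0],-27,255],[[179,385,30],-27,255]]';python3 -m crank '[[[0,0,0],0,255],[[0,0,0],0,255]]'; python3 - <<'E'
from h import *
go([.4874,-.2026,.1973],99.7); c=snap('wrist'); tilt(c); cv2.imwrite('pics/w5.png',c['frame'])
E
```

```text
time: 8.3
eef_pos: [0.4902, -0.2067, 0.2446]
tcp_rot: [0.996, 0.084, 0.001, 0.001]
contact_force: [0.3, -0.3, -0.8]
opening: 0.267
finger_force: 98.4
time: 8.5
eef_pos: [0.4879, -0.2012, 0.2408]
tcp_rot: [0.996, 0.086, -0.003, -0.002]
contact_force: [-0.1, 0.6, 0.0]
opening: 0.269
finger_force: 98.4
shift [-0.5  1.5 43.5] turn 0.2 | y ang -80.1 tcp [ 0.4879 -0.2012  0.2408] F [-0.1  0.6  0. ] open 0.269 t 8.5
blade n 9485 tilt 29.7 x at z0 16.1 zmin/max [22.6 75.6] y range [-30.3  28. ]
```

View pics/w5.png

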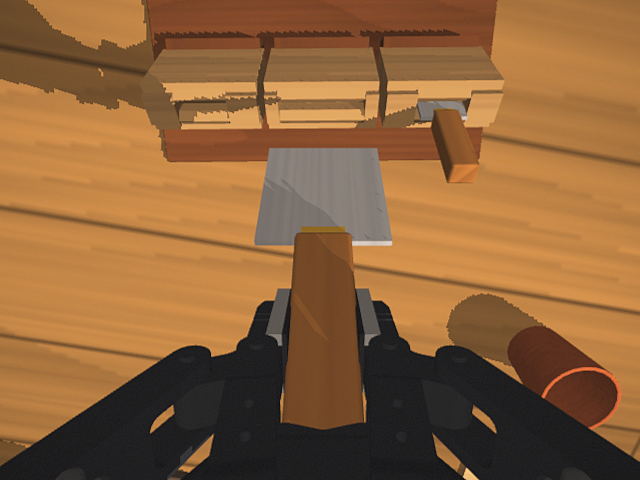

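The wrist view shows the blade's edge at row 148 from (268) to (378). The long slot in the middle block is at about (325,112), the narrow scraper in the right block at (440,110), and the cup at (565,380). I'll profile the slot in this same view, so the offset from blade to slot is relative.

```bash
cat >> h.py <<'E'
def prof(c,rackyaw=9.7,show=True):
    s=get_state(); a=np.radians(rackyaw); X=np.array([np.cos(a),np.sin(a),0]); Y=np.array([-np.sin(a),np.cos(a),0]); Z=np.array([0,0,1.])
    U=-.5*X+.866*Z; V=.866*X+.5*Z           # out of slot, across slot (up/back)
    Q=(cloud(c)-np.array([.568,-.188,.078]))@np.stack([V,Y,U]).T*1000; return Q
E
python3 - <<'E'
from h import *
c=load('wrist'); Q=prof(c); ok=c['range_z']>0; v,u=np.mgrid[0:480,0:640]
rk=ok&(v<146)&(v>40)&(u>265)&(u<380)
m=rk&(abs(Q[...,1])<22); q=Q[m]
print('across: v, n, s10,s50,s90')
for b in range(-40,36,2):
    t=q[(q[:,0]>=b)&(q[:,0]<b+2),2]
    if len(t): print(b,len(t),np.percentile(t,[10,50,90]).round(1))
np.save('pics/Q.npy',Q)
E
```

```text
across: v, n, s10,s50,s90
-18 13 [-3.9 -3.3 -2.9]
-16 131 [-3.6 -2.7 -2.1]
-14 125 [-3.6 -2.7 -1.9]
-12 66 [-3.3 -2.2 -1.6]
-10 56 [-1.4 -0.2  0.5]
-8 68 [0.9 1.8 2.5]
-6 185 [0.7 2.  3.1]
-4 211 [-1.3  0.2  1.7]
-2 468 [-12.2  -4.5  -1. ]
0 149 [-12.1  -6.8  -2.8]
4 2 [-3.4 -3.4 -3.3]
6 68 [-2.7 -1.7 -1.1]
8 71 [-0.5  0.4  1.2]
10 119 [1.4 2.2 3.1]
12 235 [-0.1  1.3  2.9]
14 232 [-2.2 -0.6  0.9]
16 207 [-3.4 -2.2 -1. ]
18 163 [-3.6 -2.7 -1.9]
20 1421 [-55.5 -26.1  -3.6]
22 792 [-62.8 -35.6  -9.5]
24 156 [-65.3 -63.8 -62.7]
26 38 [-64.6 -64.2 -62.8]
```

```bash
python3 - <<'E'
import cv2
f=cv2.imread('pics/w5.png')[40:170,250:400]; cv2.imwrite('pics/w5c.png',cv2.resize(f,None,fx=5,fy=4.6,interpolation=cv2.INTER_CUBIC))
E
```

```text
(no output)
```

View pics/w5c.png

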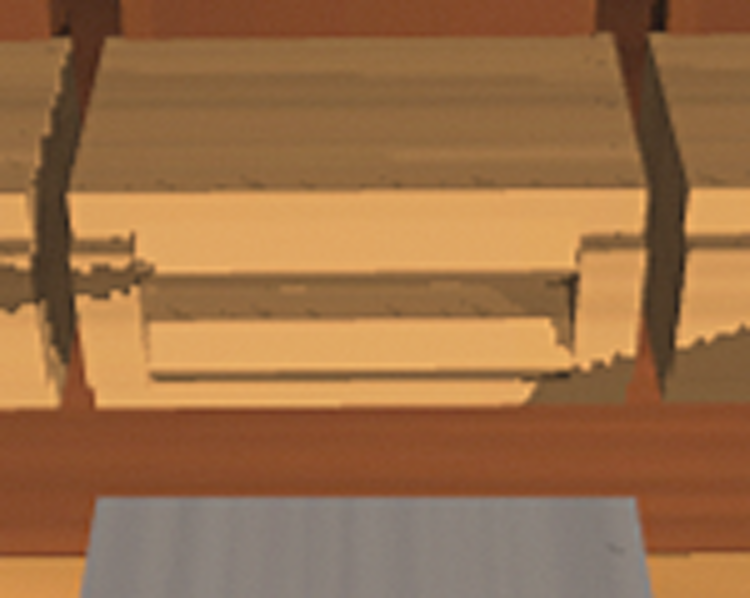

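```bash
python3 - <<'E'
from h import *
c=load('wrist'); Q=np.load('pics/Q.npy')
for r in (106,109,113):
    print(r,[(x,*Q[r,x].round(1)) for x in (274,277,279,280,281,282,284,360,362,363,364,365,366,368,370)])
print('block sides row 90', [(x,*Q[90,x].round(1)) for x in (264,266,268,374,376,378,380)])
# yaw of rack: lip-peak line (front lip) : fit points with s>1.5, v in -9..-5
ok=(c['range_z']>0); v,u=np.mgrid[0:480,0:640]; m=ok&(v<146)&(v>40)&(u>285)&(u<360)
for lo,hi in((-9,-4),(8,13)):
    p=Q[m&(Q[...,0]>lo)&(Q[...,0]<hi)&(Q[...,2]>1.5)]; print('lip',len(p),np.polyfit(p[:,1],p[:,0],1))
# blade tip in Q
s=get_state(); p=tilt(c); M=R.from_quat(s['tcp_rot']).as_matrix(); W=p/1000@M.T+s['eef_pos']
a=np.radians(9.7);X=np.array([np.cos(a),np.sin(a),0]);Y=np.array([-np.sin(a),np.cos(a),0]);Z=np.array([0,0,1.])
B=(W-np.array([.568,-.188,.078]))@np.stack([.866*X+.5*Z,Y,-.5*X+.866*Z]).T*1000
print('blade v fit vs s',np.polyfit(B[:,2],B[:,0],1),'vs y',np.polyfit(B[:,1],B[:,0],1),'s tip',np.percentile(B[:,2],[.5,1,5]),'v med near tip',np.median(B[B[:,2]<B[:,2].min()+10,0]))
e=B[B[:,2]<B[:,2].min()+6]; print('y at tip',np.percentile(e[:,1],[1,99]), 'tipline s vs y',[ (yy,B[abs(B[:,1]-yy)<2][:,2].min().round(1)) for yy in range(-25,30,10)])
print('tool axes in V,Y,U:'); print((np.stack([.866*X+.5*Z,Y,-.5*X+.866*Z])@M).round(3))
E
```

```text
106 [(274, np.float64(5.0), np.float64(38.7), np.float64(2.6)), (277, np.float64(4.9), np.float64(36.4), np.float64(2.5)), (279, np.float64(0.0), np.float64(36.1), np.float64(-6.4)), (280, np.float64(-0.4), np.float64(35.5), np.float64(-7.2)), (281, np.float64(-0.2), np.float64(34.6), np.float64(-6.8)), (282, np.float64(-1.1), np.float64(34.0), np.float64(-8.4)), (284, np.float64(-0.2), np.float64(32.3), np.float64(-6.9)), (360, np.float64(0.1), np.float64(-26.4), np.float64(-6.7)), (362, np.float64(0.9), np.float64(-27.7), np.float64(-5.1)), (363, np.float64(0.4), np.float64(-28.6), np.float64(-6.2)), (364, np.float64(2.6), np.float64(-29.0), np.float64(-2.2)), (365, np.float64(5.7), np.float64(-29.1), np.float64(3.5)), (366, np.float64(5.1), np.float64(-29.9), np.float64(2.4)), (368, np.float64(5.0), np.float64(-31.5), np.float64(2.2)), (370, np.float64(5.6), np.float64(-32.8), np.float64(3.3))]
109 [(274, np.float64(2.9), np.float64(38.8), np.float64(3.2)), (277, np.float64(2.4), np.float64(36.7), np.float64(2.4)), (279, np.float64(-0.4), np.float64(35.8), np.float64(-2.7)), (280,
[... 2013 characters left out ...]
p.float64(-44.4)), (380, np.float64(0.4), np.float64(-44.1), np.float64(-32.0))]
lip 221 [-3.38632016e-03 -5.47814581e+00]
lip 225 [-6.96794476e-03  1.16864800e+01]
blade n 9485 tilt 29.7 x at z0 16.1 zmin/max [22.6 75.6] y range [-30.3  28. ]
blade v fit vs s [7.27024690e-03 2.53460544e+01] vs y [-1.05615499e-03  2.62281230e+01] s tip [87.1802249  87.69124107 91.02940844] v med near tip 25.996031368289458
y at tip [-27.47559647  30.98196304] tipline s vs y [(-25, np.float64(86.3)), (-15, np.float64(85.3)), (-5, np.float64(87.5)), (5, np.float64(86.7)), (15, np.float64(86.8)), (25, np.float64(86.1))]
tool axes in V,Y,U:
[[ 0.865  0.003 -0.502]
 [ 0.005 -1.     0.003]
 [-0.502 -0.005 -0.865]]
```

The slot mouth centre is at v=+2, y=+3.4, its lips top out at s=+3 and its floor lies at s=−56. The blade is at v=24.5, y=+1.75 with its tip at s=86.5. So I shift v by −22.5 and y by +1.7, then go along the slot axis, stopping 12 mm above the lips for a check.

```bash
python3 -m crank '[[[-10,-1,6],0,255],[[-19,-2,11],0,255],[[-10,-2,26],0,255],[[0,-2,43],0,255],[[9,-2,60],0,255],[[16,-2,73],0,255],[[16,-2,73],0,255],[[16,-2,73],0,255]]'; cat >> h.py <<'E'
def rel(c,vmax):
    Q=prof(c); s=get_state(); M=R.from_quat(s['tcp_rot']).as_matrix(); p=tilt(c)
    a=np.radians(9.7);X=np.array([np.cos(a),np.sin(a),0]);Y=np.array([-np.sin(a),np.cos(a),0]);Z=np.array([0,0,1.])
    B=(p/1000@M.T+s['eef_pos']-np.array([.568,-.188,.078]))@np.stack([.866*X+.5*Z,Y,-.5*X+.866*Z]).T*1000
    e=B[B[:,2]<np.percentile(B[:,2],.5)+8]
    print('tip s',np.percentile(B[:,2],.5).round(1),'face v at tip',np.median(e[:,0]).round(1),'dv/ds',np.polyfit(B[:,2],B[:,0],1)[0].round(3),'y',np.percentile(e[:,1],[1,99]).round(1)); return Q
E
python3 - <<'E'
from h import *
go([.5,-.2,.2]); c=snap('wrist'); cv2.imwrite('pics/w6.png',c['frame']); Q=rel(c,0); v,u=np.mgrid[0:480,0:640]
q=Q[(c['range_z']>0)&(v<140)&(abs(Q[...,1]-3)<40)]
for b in range(-20,24,2):
    t=q[(q[:,0]>=b)&(q[:,0]<b+2),2]; t=t[t>-30]
    if len(t): print(b,len(t),np.percentile(t,[10,50,90]).round(1))
E
```

```text
time: 9.35
eef_pos: [0.5047, -0.1977, 0.1711]
tcp_rot: [0.996, 0.087, -0.0, -0.0]
contact_force: [0.7, 0.8, -0.7]
opening: 0.264
finger_force: 98.4
shift [ -5.    1.5 -28.9] turn 0 | y ang -80.1 tcp [ 0.5047 -0.1977  0.1711] F [ 0.7  0.8 -0.7] open 0.264 t 9.35
blade n 9272 tilt 29.8 x at z0 17.3 zmin/max [22.6 74. ] y range [-30.3  28.1]
tip s 18.6 face v at tip 6.4 dv/ds 0.002 y [-27.   31.4]
-2 840 [-11.3  -6.2  -2.3]
0 284 [-10.7  -6.6  -2.3]
2 80 [-1.1  2.9  3.7]
4 122 [-3.   2.5  3.6]
6 204 [-2.  -0.4  3.4]
8 209 [0.2 1.6 3.5]
10 360 [1.5 2.5 3.4]
12 655 [0.1 1.5 3.1]
14 758 [-2.4 -0.5  1.5]
16 554 [-3.3 -2.4 -1. ]
18 462 [-3.5 -2.6 -1.8]
20 2654 [-26.5 -13.2  -2.8]
22 777 [-26.5 -14.7  -4.3]
```

View pics/w6.png

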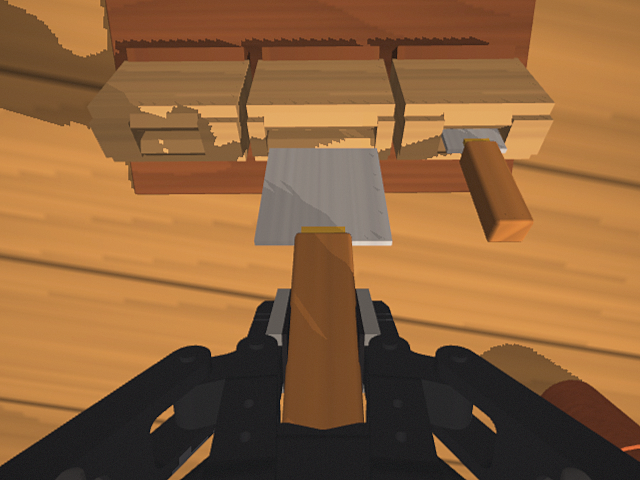

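The view shows the blade edge (row 148, 268–378) just in front of the slot mouth at row 140, laterally in line with it. That is 10 pictures, so from here I go by numbers: shift v by −2.5 and y by +1, then enter slowly while watching the force.

```bash
python3 -m crank '[[[-2,-1,1],0,255],[[-2,-1,1],0,255],[[1,-1,6],0,255],[[3,-1,10],0,255],[[5,-1,14],0,255],[[8,-1,19],0,255],[[10,-1,23],0,255],[[13,-1,27],0,255],[[15,-1,31],0,255],[[15,-1,31],0,255]]' 60; python3 - <<'E'
from h import *
go([.5,-.2,.2]); s=get_state(); print(s['wrist_torque'].round(2)); c=snap('wrist'); rel(c,0)
E
```

```text
time: 10.4
eef_pos: [0.5194, -0.1939, 0.139]
tcp_rot: [0.996, 0.087, -0.001, -0.0]
contact_force: [-1.1, 0.3, -0.1]
opening: 0.264
finger_force: 98.4
shift [-20.2   2.6 -61. ] turn 0 | y ang -80.1 tcp [ 0.5194 -0.1939  0.139 ] F [-1.1  0.3 -0.1] open 0.264 t 10.4
[-0.01  0.03  0.05]
blade n 7824 tilt 29.8 x at z0 17.7 zmin/max [22.4 63.7] y range [-30.1  28.3]
tip s -5.0 face v at tip 3.4 dv/ds 0.003 y [-26.   32.6]
```

The blade is about 13 mm into the slot mouth without contact (force about 1 N), centred at v=1.9 and y=3.3. I'll continue along the axis.

```bash
python3 -m crank '[[[2.5,0,4.3],0,255],[[5,0,8.7],0,255],[[7.5,0,13],0,255],[[10,0,17.3],0,255],[[12.5,0,21.6],0,255],[[15,0,26],0,255],[[15,0,26],0,255],[[15,0,26],0,255]]'; python3 - <<'E'
from h import *
go([.5,-.2,.2]); s=get_state(); print(s['wrist_torque'].round(2)); c=snap('wrist'); p=rel(c,0)
E
```

```text
time: 11.25
eef_pos: [0.5343, -0.1915, 0.1137]
tcp_rot: [0.996, 0.087, -0.0, -0.0]
contact_force: [0.5, 0.3, -0.4]
opening: 0.269
finger_force: 98.4
shift [-35.2   2.4 -86.3] turn 0 | y ang -80.1 tcp [ 0.5343 -0.1915  0.1137] F [ 0.5  0.3 -0.4] open 0.269 t 11.25
[ 0.01 -0.01 -0.01]
blade n 3377 tilt 29.6 x at z0 17.8 zmin/max [22.2 37.8] y range [-30.   28.5]
tip s -4.4 face v at tip 3.9 dv/ds 0.003 y [-26.3  32.3]
```

```bash
python3 -m crank '[[[1,0,1.7],0,255],[[2,0,3.5],0,255],[[3,0,5.2],0,255],[[3,0,5.2],0,255]]'; python3 -m crank '[[[0.5,0,0.9],0,255],[[1,0,1.7],0,255],[[1,0,1.7],0,255]]';python3 -m crank '[[[0.5,0,0.9],0,255],[[1,0,1.7],0,255],[[1,0,1.7],0,255]]'
```

```text
time: 11.7
eef_pos: [0.5371, -0.191, 0.1083]
tcp_rot: [0.996, 0.087, -0.0, -0.0]
contact_force: [0.4, 0.2, -1.5]
opening: 0.264
finger_force: 98.4
time: 12.0
eef_pos: [0.5382, -0.191, 0.1069]
tcp_rot: [0.996, 0.086, 0.0, 0.0]
contact_force: [-0.2, -0.6, -1.1]
opening: 0.267
finger_force: 98.4
time: 12.3
eef_pos: [0.5387, -0.1911, 0.1069]
tcp_rot: [0.996, 0.087, -0.001, -0.0]
contact_force: [-4.9, 0.1, 8.2]
opening: 0.269
finger_force: 99.7
```

Contact came with the TCP at z=0.107, matching the predicted seated height, with a 9.6 N reaction along the slot axis. So the blade is on the floor of the slot. I'll release and back straight up.

```bash
python3 -m crank '[[[0,0,0],0,200],[[0,0,0],0,180],[[0,0,0],0,150],[[0,0,0],0,120],[[0,0,0],0,90],[[0,0,0],0,60],[[0,0,0],0,60],[[0,0,0],0,60]]' 20; python3 - <<'E'
from h import *
go([.5,-.2,.2]); c=snap('wrist'); rel(c,0)
E
```

```text
time: 13.1
eef_pos: [0.5392, -0.1907, 0.1052]
tcp_rot: [0.996, 0.086, -0.0, -0.0]
contact_force: [-0.7, 0.8, 0.3]
opening: 0.767
finger_force: 0.0
shift [-40.2   2.4 -94.8] turn 0 | y ang -80.1 tcp [ 0.5392 -0.1907  0.1052] F [-0.7  0.8  0.3] open 0.767 t 13.1
blade n 2062 tilt 31.9 x at z0 14.8 zmin/max [22.1 30.7] y range [-29.6  29. ]
tip s -5.7 face v at tip 2.5 dv/ds -0.05 y [-26.8  31.9]
```

```bash
python3 -m crank '[[[0,0,-8],0,60],[[0,0,-20],0,60],[[0,0,-40],0,60],[[0,0,-70],0,60],[[0,0,-110],0,60],[[0,0,-150],0,60],[[0,0,-150],0,60],[[-40,0,-150],0,60],[[-70,0,-150],0,60],[[-70,0,-150],0,60]]'; python3 - <<'E'
from h import *
go([.5,-.2,.2]); c=snap('wrist'); cv2.imwrite('pics/w9.png',c['frame'])
O=np.array([.568,-.188,.078]); Q=prof(c); ok=c['range_z']>0
m=ok&(abs(Q[...,1]-3)<38)&(Q[...,2]>8)&(Q[...,2]<110)&(Q[...,0]>-15)&(Q[...,0]<20); p=Q[m]
h=p[(p[:,2]>25)]; print('handle n',len(h),'s max',np.percentile(h[:,2],99).round(1),'(home 94)','y',np.percentile(h[:,1],[1,99]).round(1),'v',np.percentile(h[:,0],[1,99]).round(1))
e=p[p[:,2]>85]; print('end face v,y,s',e.mean(0).round(1))
b=load('top'); t=read_camera('top'); d=np.abs(t['frame'].astype(int)-b['frame']).sum(2)
for n,(x,y) in dict(cup=(500,318),jar=(245,167),cyl=(133,228),y1=(224,215),y2=(231,317),knife=(425,235)).items(): print(n,np.median(d[y-10:y+10,x-10:x+10]),(d[y-10:y+10,x-10:x+10]>90).mean())
E
```

```text
time: 14.15
eef_pos: [0.468, -0.2029, 0.2555]
tcp_rot: [0.996, 0.086, -0.0, 0.0]
contact_force: [-1.0, 0.4, 1.0]
opening: 0.766
finger_force: 0.0
shift [32.1  2.6 55.5] turn 0 | y ang -80.2 tcp [ 0.468  -0.2029  0.2555] F [-1.   0.4  1. ] open 0.766 t 14.15
handle n 2887 s max 95.1 (home 94) y [-9.4 14. ] v [-10.5   7.9]
end face v,y,s [-1.1  2.1 92.6]
cup 9.0 0.0
jar 7.0 0.0
cyl 8.0 0.0
y1 14.0 0.265
y2 18.0 0.37
knife 8.5 0.0
```

```bash
python3 - <<'E'
from h import *
b=load('top'); t=read_camera('top')
for c in (b,t):
    hsv=cv2.cvtColor(c['frame'],cv2.COLOR_BGR2HSV); m=((hsv[...,0]>22)&(hsv[...,0]<34)&(hsv[...,1]>180)).astype(np.uint8)
    _,_,st,ce=cv2.connectedComponentsWithStats(m); print([(s[4],e.round(1)) for s,e in zip(st[1:],ce[1:]) if s[4]>30])
print(ctrl.sign_off())
E
```

```text
[]
[]
the job is handed in; nothing more can be done
None
```

The wide scraper is out of the stand, slid all the way into the long slot (the middle block of the rack) and released, and the job was handed in at about 14 s; the narrow scraper, cup, jar and pot showed no change in the top view, but my last check of the yellow look-alikes found nothing to compare, though the gripper never went near them.

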